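Unbolt the battery dock

ROBOT

A 6-joint arm with a two-finger parallel gripper is mounted at the origin on the work surface. World frame = base frame: x ahead of the robot, y to its left, z up, the work surface at z = 0. Lengths are in m, angles in rad, forces in N, time in s.
With the tool pointing down it reaches from about 0.375 to 0.825 m from the base axis. Payload 5.5 kg.
Tool frame: the origin (TCP) lies at the very end of the fingers, on their centre line; the grasp point (between the pads) lies 19 mm behind it; z points along the fingers, y is the direction in which the jaws open and shut (so a half turn about z gives the same grasp; the last joint's range is limited). The gripper opens to 85 mm and grips with 20 to 120 N. Pads are 22 mm wide; open, the fingers measure 114 mm over their backs; the gripper's body (76 mm by 85 mm) begins 54 mm behind the grasp point. The pads swing forward as they close: fully open they stand 13 mm farther back than shut.
Start: joints at [1.219, 0.314, -0.047, 1.21, 0, 1.571], TCP at [0.207, 0.563, 0.231] pointing down, gripper open.
Joint ranges: [-2.67, 2.67], [-0.69, 1.73], [-1.03, 1.25], [-2.08, 2.16], [-1.42, 1.45], [-3.14, 3.14]. Speed limits (rad/s): [2.39, 2.39, 3.01, 3.14, 3.14, 3.14].

INTERFACE

Orientations are given as a unit quaternion [x, y, z, w].
In Python, from bench import ctrl gives the robot as it stands. The module is installed in compiled form; this text tells all that it offers. Calls block until the motion is done:
- ctrl.goto(position, orientation): joint-space move of the TCP to a pose.
- ctrl.servo_line(position, ori=None, vel=0.15, max_force=None): straight line of the TCP; ori=None keeps the orientation; vel is the mean speed in m/s. With max_force (N) it stops when the force on the tool has changed by that much, and returns True; else False.
- ctrl.move_j(angles): joint-space move.
- ctrl.gripper_to(opening, force=None): finger opening in m; force is the grip in N (None keeps the last); returns when the fingers have stopped.
- ctrl.wait(seconds).
- ctrl.ik(position, orientation): joint angles nearest the present ones, or None.
- ctrl.capture(name): name is "scene" or "top" or "wrist"; returns a dict with "img" (400x640x3 uint8, red, green, blue), "intrinsics" (3x3 intrinsics, pixels), "world_to_cam" (4x4, takes a point from world to camera coordinates); the wrist camera has in their place "tool_from_camera" (4x4, takes a point from camera to tool coordinates, whose origin is the TCP and whose axes are the flange's). Camera axes: x right, y down, z forward; pixel columns grow to the right and rows downward; lengths in m; the calibration is good to about 2 mm. The wrist camera is an equidistant fisheye: a pixel r from the principal point sees the ray r / f radians off the axis. A picture is of the moment at which its call begins: read the wrist's pose just before it. There is no depth.
A pose or a line that the arm cannot do raises ctrl.IKError and nothing moves.
- ctrl.close_job(): hands the job in, once; it reports no verdict.
Trained networks look in a picture, given as the dict that the camera call returned (one of the last four; its "shot" number tells which), for a name from the list of things; names that differ only in an ending like _2 or _b are one class to them, and where a whole thing is asked for, a point or a joint stands for the part that bears it (a point fixed in the world has none). Each returns a list of dicts, best first, with "confidence" (0 to 1); they miss things now and then, are a little off and sometimes report something else, mostly with a low value. They report only what shows in the picture. A call takes as long as a camera call.
- ctrl.silhouettes(picture, name): "pixels" (400x640 bool, what is visible of it).
- ctrl.tip_of(picture, name): "point" ([x, y, z] in m, in the coordinates of the camera as it stood for that picture, good to about 4 mm: a listed point, or the origin of a listed thing).
Readings, each from a call of its own:
- ctrl.current_time_s(): time.
- ctrl.current_q(): joint angles.
- ctrl.current_qvel(): joint speeds.
- ctrl.current_joint_torque(): joint torques, N m.
- ctrl.current_tcp_pos(): TCP position.
- ctrl.current_tool_rot(): TCP orientation.
- ctrl.current_ft_force(): force on the tool from outside, world axes, zero at the start.
- ctrl.current_torque(): the same for the moment, N m.
- ctrl.current_gripper_width(): finger opening in m.
Only numpy, scipy, OpenCV 4.12 (cv2) and the standard library are available. Lean on these libraries where they do the work, as an engineer would, in place of code of your own. Each camera call takes 0.05 s, during which the arm holds its last target.

TASK

Unlock the battery dock: press the yellow spring catch down with one fingertip and keep it down, and with the other fingertip push the orange tab to slide the steel bolt all the way to its stop, away from the battery. Then let go, so that the catch springs back up and locks the bolt open. Only press and push; leave the battery, bowl, mug and emergency-stop box where they are.

Things in the scene. Friction and masses are not known exactly. Their poses are not given: they have to be found in the camera images.
- dock: fixed dock: aluminium plate 300 x 300 mm, 10 mm thick. Origin on the table under the closed bolt's tab; x from catch across the bolt towards the battery, y along the bolt in its opening direction, z up. Plate x -100..200, y -200..100. Bolt bar at x 0 (top 26 high) in guides 14 long, 32 high at y -55 and 85. Battery bay x 20..194, y -186..-64. Grey charger box 40 high at x 80..180, y -20..80
- catch: yellow press bar of the spring catch, parallel to the bolt: dock x -78..-54, y -76..46 mm, flat top 52 mm above the table when up. Pressed anywhere it goes straight down; a fingertip can slide along it while pressing. Its dark pawl stands between teeth (10 mm apart) on the bolt and blocks it unless held down. Frame: the dock's, sinking with the catch
- catch_top (a point): centre of the top of the yellow catch bar (dock x -66, y -15 mm; 52 mm above the table when up)
- catch_slide (a joint): how far the catch is pressed, m: 0 up, 0.012 at its lower stop. About 2.5 N to start, 4.3 N at 0.006, 6 N at 0.012. The bolt is free from 0.007 on; let go, the catch springs up if its pawl stands in a gap
- bolt: orange upright push tab on the bolt: 28 mm wide (dock x -14..14), 6 mm thick along the bolt (dock y), 26 to 76 mm above the table. Origin at table height under the tab, axes as the dock's; it moves with the bolt. Tab and catch bar centres are 66 mm apart across the bolt: an opened gripper spans both, one fingertip on the bar, the other at the same height behind the tab's -y face
- tab_top (a point): centre of the top edge of the orange tab, 76 mm above the table
- bolt_slide (a joint): how far the bolt is drawn along dock +y, m: about 0 in front of the battery (bolted), 0.050 at its stop (open). About 2 N of friction; it stays where left. The catch springs up and locks it open only from 0.047 on; before that it locks part of the way
- battery: black battery pack with a green top and a grey carrying loop, 160 x 100 x 55 mm (loop top 85 mm), 0.9 kg, loose in the bay of the dock; origin at the centre of its underside. To be left alone
- bowl: red bowl, 130 mm wide, 50 mm high, bystander; origin at the centre of its underside
- mug: pale green mug, 76 mm wide, 85 mm high, bystander; origin at the centre of its underside
- estop: loose yellow box 70 x 70 x 50 mm with a red mushroom button (top 82 mm), bystander; origin at the centre of its underside

How it is judged:
On the way, in this order (a step that is already met when the one before it is completed fails the run):
1. a fingertip holds the catch down while the bolt is still home (contact force between the fingers and catch above 1 N and value of joint catch_slide above 0.005 m and value of joint bolt_slide below 0.01 m), for 0.1 s.
2. the bolt is drawn open by a finger on its tab, with the catch still held down by a finger (value of joint bolt_slide above 0.04 m and contact force between the fingers and catch above 0.5 N and contact force between the fingers and bolt above 0.3 N and value of joint catch_slide above 0.005 m), for 0.05 s.
At the end, for the whole second after the job is handed in: the bolt is drawn at least 45.5 mm of its 50 mm, the catch has sprung up again to within 2 mm, locking it open; the battery is within 12 mm and the bowl, mug and stop box are within 30 mm of where they started (value of joint bolt_slide above 0.0455 m and value of joint catch_slide below 0.002 m and distance of battery from where it was at the start of the episode below 0.012 m and distance of each of bowl, mug, estop from where it was at the start of the episode below 0.03 m); the robot touches nothing.
It fails at once if the battery is shifted or lifted (12 mm) (distance of battery from where it was at the start of the episode above 0.012 m).
It fails at once if the bowl, mug or stop box is shifted or lifted (30 mm) (distance of any of bowl, mug, estop from where it was at the start of the episode above 0.03 m).
It also fails if it takes over 38 s, if anything falls off the work surface, if the arm or the gripper's body presses on something with over 40 N, if the wrist force passes 120 N, or if a joint passes its speed limit or range.

## Working session

There is one attempt and no reset: what is moved stays moved. The work goes in short steps, each a Python script; the robot and the scene stay as the last script left them, time stands still between calls to the robot, and variables do not carry over. Pictures are saved under pics/ and viewed, and the job is handed in when it is done.

```bash
mkdir -p pics
cat > h.py <<'E'
from bench import ctrl
import numpy as np, cv2
def save(im,n): cv2.imwrite('pics/'+n+'.png', im['img'][:,:,::-1])
def w(im,p):
    M=np.linalg.inv(np.array(im['world_to_cam'])); return (M@np.r_[p,1])[:3]
E
python3 - <<'E'
from h import *
np.set_printoptions(precision=4,suppress=True)
print(ctrl.current_time_s(),ctrl.current_tcp_pos(),ctrl.current_tool_rot(),ctrl.current_gripper_width())
for n in ('scene','top'):
    im=ctrl.capture(n); save(im,n+'0')
    for t in ('dock','catch_top','bolt','tab_top','battery','bowl','mug','estop'):
        r=ctrl.tip_of(im,t)
        for d in r[:2]: print(n,t,round(d['confidence'],2),w(im,np.array(d['point'])))
print(ctrl.current_time_s())
E
```

```text
0.0 [0.2066 0.5627 0.2304] [ 0.175   0.9846 -0.0009 -0.0001] 0.08516711701461029
scene dock 0.76 [0.5638 0.0739 0.0008]
scene dock 0.19 [ 0.5635  0.0737 -0.0025]
scene catch_top 0.56 [0.4939 0.07   0.0503]
scene bolt 0.58 [ 0.5616  0.0728 -0.0011]
scene tab_top 0.78 [0.5595 0.0739 0.0796]
scene battery 0.63 [ 0.642  -0.0537  0.0089]
scene bowl 0.61 [ 0.7103  0.2686 -0.    ]
scene mug 0.41 [0.4932 0.0728 0.0537]
scene estop 0.9 [ 0.5437 -0.2319  0.0006]
top dock 0.93 [0.5626 0.0819 0.0027]
top catch_top 0.58 [0.4956 0.0744 0.0537]
top bolt 0.84 [0.5638 0.0786 0.    ]
top battery 0.58 [ 0.6453 -0.0563  0.0112]
top bowl 0.64 [0.7139 0.2728 0.0017]
top mug 0.93 [0.55   0.2965 0.0036]
top estop 0.58 [ 0.5439 -0.2317  0.0007]
0.9
```

View pics/scene0.png

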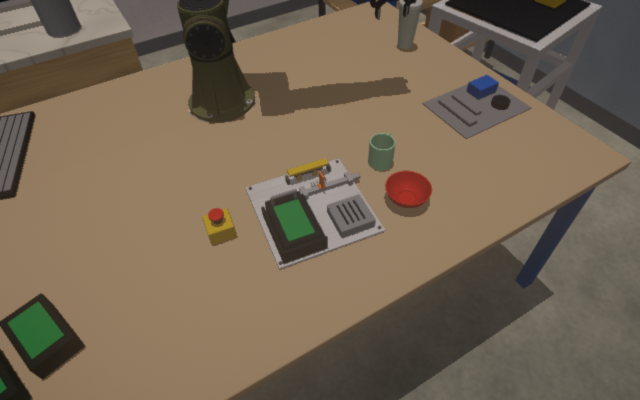

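View pics/top0.png

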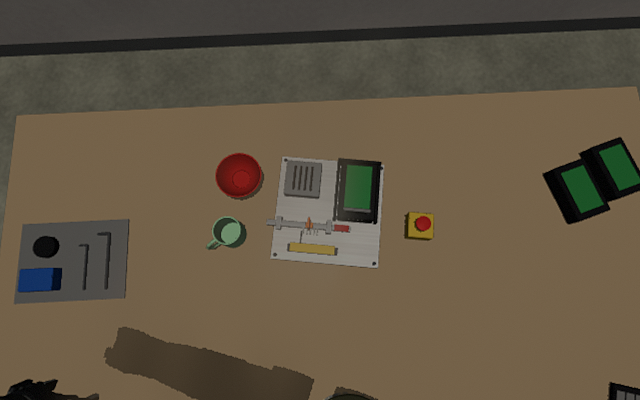

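The scene view shows the dock with its yellow bar (≈308,168) and orange tab (≈322,180). The mug (381,152) and bowl (408,190) are off the +y side, and the stop box (218,225) is off the −y side. In the top view the plate corners are at about (283,156), (383,161), (378,267) and (272,258). Next I'll fit the dock's yaw and get a closer look with the wrist camera.

Run:
```python
from h import *
from scipy.spatial.transform import Rotation as R
np.set_printoptions(precision=4,suppress=True)
im=ctrl.capture('top')
K=np.array(im['intrinsics']);M=np.linalg.inv(np.array(im['world_to_cam']))
def ray(u,z):
    d=M[:3,:3]@np.linalg.inv(K)@np.r_[u,1]; return M[:3,3]+d*(z-M[2,3])/d[2]
ms=ctrl.silhouettes(im,'dock'); m=ms[0]['pixels']
print(ms[0]['confidence'],m.sum())
c=max(cv2.findContours(m.astype(np.uint8),0,2)[0],key=cv2.contourArea)
print(cv2.minAreaRect(c))
for uv in [(283,156),(383,161),(378,267),(272,258)]: print(ray(uv,0.01))
s=ctrl.silhouettes(im,'catch')
if s:
    c=max(cv2.findContours(s[0]['pixels'].astype(np.uint8),0,2)[0],key=cv2.contourArea)
    b=cv2.boxPoints(cv2.minAreaRect(c)); print(s[0]['confidence'],b); print([ray(p,.052) for p in b])
# ik candidates
for yaw in (-.05,0,.05):
  for sgn in (1,-1):
    y=sgn*np.array([np.cos(yaw),np.sin(yaw),0]); z=np.array([0,0,-1.]); x=np.cross(y,z)
    q=R.from_matrix(np.c_[x,y,z]).as_quat(); print(yaw,sgn,ctrl.ik([.53,.06,.25],q))
```

```text
0.85 8721
((323.7366638183594, 211.3126220703125), (114.27759552001953, 106.31556701660156), 3.052882432937622)
[0.7724 0.1464 0.01  ]
[ 0.7424 -0.1452  0.01  ]
[ 0.4373 -0.1063  0.01  ]
[0.4768 0.1853 0.01  ]
0.86 [[288.4828 251.2069]
 [289.3242 241.1104]
 [334.4276 244.869 ]
 [333.5862 254.9655]]
[array([0.489 , 0.1355, 0.052 ]), array([0.516 , 0.1324, 0.052 ]), array([0.4997, 0.0117, 0.052 ]), array([0.4728, 0.0155, 0.052 ])]
-0.05 1 [ 0.1127  0.181  -0.1755  1.2143  0.      1.7335]
-0.05 -1 [ 0.1127  0.181  -0.1755  1.2143  0.     -1.4081]
0 1 [ 0.1127  0.181  -0.1755  1.2143  0.      1.6835]
0 -1 [ 0.1127  0.181  -0.1755  1.2143  0.     -1.4581]
0.05 1 [ 0.1127  0.181  -0.1755  1.2143  0.      1.6335]
0.05 -1 [ 0.1127  0.181  -0.1755  1.2143  0.     -1.5081]
```

```bash
cat >> h.py <<'E'
from scipy.spatial.transform import Rotation as R
np.set_printoptions(precision=4,suppress=True)
def ori(yaw,sgn=1):
    y=sgn*np.array([np.cos(yaw),np.sin(yaw),0]); z=np.array([0,0,-1.]); x=np.cross(y,z)
    return R.from_matrix(np.c_[x,y,z]).as_quat()
def D(o,yaw,p):
    c,s=np.cos(yaw),np.sin(yaw); return np.array([o[0]+c*p[0]-s*p[1], o[1]+s*p[0]+c*p[1], p[2]])
E
python3 - <<'E'
from h import *
o=(.563,.077);yaw=-.128
ctrl.goto(D(o,yaw,(-33,-60,0.22)*np.array([.001,.001,1])),ori(yaw))
print(ctrl.current_time_s(),ctrl.current_tcp_pos())
p=np.array(ctrl.current_tcp_pos());r=R.from_quat(ctrl.current_tool_rot())
im=ctrl.capture('wrist'); save(im,'w1')
T=np.array(im['tool_from_camera']); print(T, im['intrinsics'])
for t in ('dock','catch_top','bolt','tab_top','battery'):
    for d in ctrl.tip_of(im,t)[:1]:
        print(t,d['confidence'], r.apply((T@np.r_[d['point'],1])[:3])+p)
np.savez('w1.npz',img=im['img'],T=T,K=im['intrinsics'],p=p,q=r.as_quat())
for t in ('catch','bolt'):
    for d in ctrl.silhouettes(im,t)[:1]: print(t,d['confidence']); np.save('m_'+t,d['pixels'])
E
```

```text
3.2917 [0.5227 0.0225 0.22  ]
[[-0.0006 -0.9573 -0.2892  0.0727]
 [ 1.     -0.0009  0.0008  0.0004]
 [-0.001  -0.2892  0.9573 -0.1423]
 [ 0.      0.      0.      1.    ]] [[309.7069   0.     319.7825]
 [  0.     309.7069 199.2374]
 [  0.       0.       1.    ]]
dock 0.78 [ 0.5634  0.0747 -0.0043]
catch_top 0.92 [0.5014 0.0699 0.0512]
bolt 0.78 [0.5629 0.0728 0.0041]
tab_top 0.6 [0.5588 0.0792 0.077 ]
battery 0.94 [ 0.6487 -0.0622  0.0078]
catch 0.61
bolt 0.79
```

View pics/w1.png

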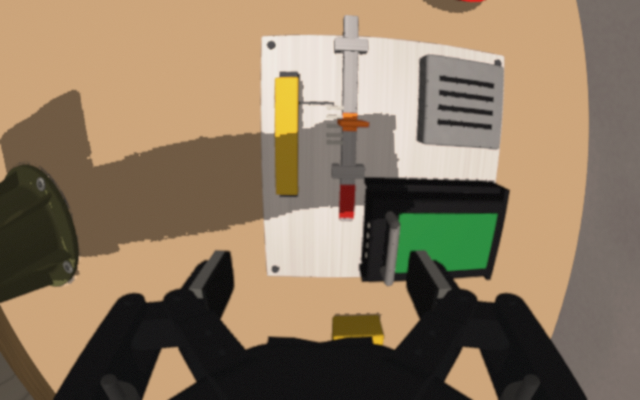

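The wrist view is well aligned. It shows the yellow bar from (276,75) to (298,195), the orange tab around (352,122), teeth at (333,130), and the battery loop on the right at (392,235). I'll refine the dock pose by projecting known points.

```bash
cat > fit.py <<'E'
import numpy as np, cv2
from scipy.optimize import least_squares
from h import D,R
d=np.load('w1.npz');K=d['K'];T=d['T'];r=R.from_quat(d['q']);p0=d['p']
X=np.eye(4);X[:3,:3]=r.as_matrix();X[:3,3]=p0; W=np.linalg.inv(X@T)
def proj(P):
    c=W[:3,:3]@P+W[:3,3]; uv,_=cv2.fisheye.projectPoints(c.reshape(1,1,3),np.zeros(3),np.zeros(3),K,np.zeros(4)); return uv.ravel()
m=np.load('m_catch.npy').astype(np.uint8); c=max(cv2.findContours(m,0,2)[0],key=cv2.contourArea); print(cv2.boundingRect(c))
hsv=cv2.cvtColor(d['img'],cv2.COLOR_RGB2HSV)
pts=[((-78,46,52),(276,77)),((-54,46,52),(298,77)),((-54,-76,52),(297,195)),((-78,-76,52),(278,195)),
 ((-100,100,10),(262,37)),((-100,-200,10),(267,276)),((200,100,10),(503,56))]
def f(a,full=False):
    return np.concatenate([proj(D(a[:2],a[2],np.array(P)/1000))-uv for P,uv in pts])
s=least_squares(f,[.563,.077,-.128],loss='soft_l1',f_scale=1.5); print(s.x); print(f(s.x).reshape(-1,2))
for P in [(-14,-3,76),(14,-3,76),(-14,-3,40),(14,-3,40)]: print(P,proj(D(s.x[:2],s.x[2],np.array(P)/1000)))
v=d['img'].copy()
for P,uv in pts+[((-14,-3,76),0),((14,-3,76),0),((-14,3,76),0),((14,3,76),0)]:
    q=proj(D(s.x[:2],s.x[2],np.array(P)/1000)); cv2.circle(v,tuple(int(round(x)) for x in q),1,(0,0,255),-1)
v=cv2.resize(v[20:220,240:440],None,fx=3,fy=3,interpolation=cv2.INTER_CUBIC); cv2.imwrite('pics/fit.png',v[:,:,::-1])
E
python3 fit.py
```

```text
(274, 77, 28, 120)
[ 0.5632  0.0758 -0.1405]
[[-1.3637  0.034 ]
 [ 0.8163 -0.3138]
 [ 1.5174  0.7483]
 [-2.2373  0.4826]
 [-0.6058 -1.4491]
 [ 0.1605  0.2896]
 [ 2.0312 -0.1218]]
(-14, -3, 76) [340.1978 127.3457]
(14, -3, 76) [370.2612 128.2682]
(-14, -3, 40) [337.903  125.2331]
(14, -3, 40) [364.7132 126.015 ]
```

View pics/fit.png

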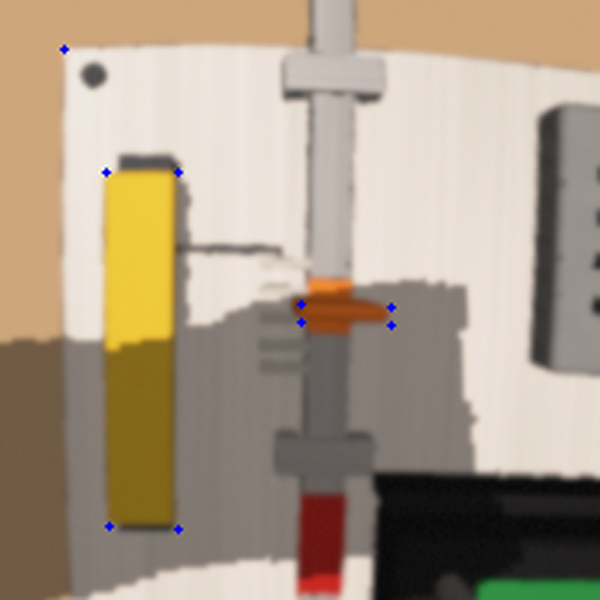

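The fit agrees with the bar and tab edges to within about 2 mm, and the network estimates are close too. Next: set the opening, descend to find the bar by force, then press.

```bash
cat >> h.py <<'E'
o=(.5632,.0758);yaw=-.138
def P(x,y,z): return D(o,yaw,np.array([x,y,z])/1000.)
E
python3 - <<'E'
from h import *
ctrl.gripper_to(0.054)
ctrl.servo_line(P(-33,-24,90),ori(yaw),vel=.12)
print(ctrl.current_time_s(),ctrl.current_tcp_pos(),ctrl.current_gripper_width(),ctrl.current_ft_force())
im=ctrl.capture('wrist'); save(im,'w2')
hit=ctrl.servo_line(P(-33,-24,58),vel=.06,max_force=1.5)
print(hit,ctrl.current_tcp_pos(),ctrl.current_ft_force())
if not hit:
    hit=ctrl.servo_line(P(-33,-24,36),vel=.02,max_force=1.5)
    print(hit,ctrl.current_tcp_pos(),ctrl.current_ft_force())
im=ctrl.capture('wrist'); save(im,'w3'); print(ctrl.current_time_s())
E
```

```text
5.3833 [0.5278 0.0565 0.0907] 0.054224322764730847 [-0.7807 -0.1957 -0.0473]
False [0.5271 0.0566 0.0578] [ 0.3604 -0.1142  1.1672]
True [0.5272 0.0566 0.0468] [ 1.4537 -0.1231  2.3854]
6.8083
```

View pics/w3.png

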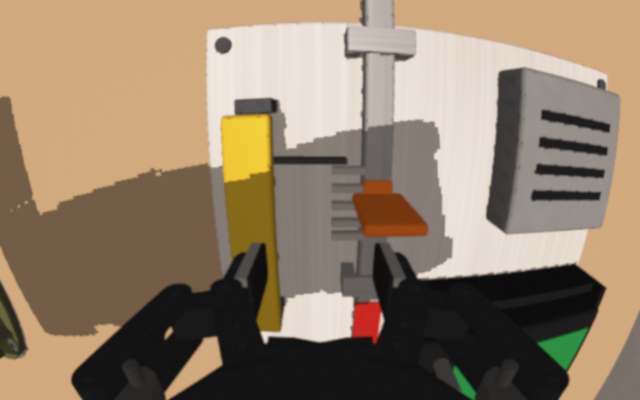

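The left fingertip stands on the yellow bar (≈255,255), and the right one is lined up behind the orange tab (≈385,255 against the tab at 390,215). Contact came at TCP z ≈ 46.8 mm, so I'll press about 10 mm from there.

Run:
```python
from h import *
hit=ctrl.servo_line(P(-33,-24,36.5),vel=.03,max_force=15)
print(hit,ctrl.current_tcp_pos(),ctrl.current_ft_force())
ctrl.wait(.4)
print(ctrl.current_tcp_pos(),ctrl.current_ft_force(),ctrl.current_time_s())
im=ctrl.capture('wrist'); save(im,'w4')
```

```text
False [0.5272 0.0566 0.0364] [0.3476 0.1468 5.5667]
[0.5272 0.0566 0.0364] [-1.317  -0.0442  6.0862] 7.7083
```

View pics/w4.png

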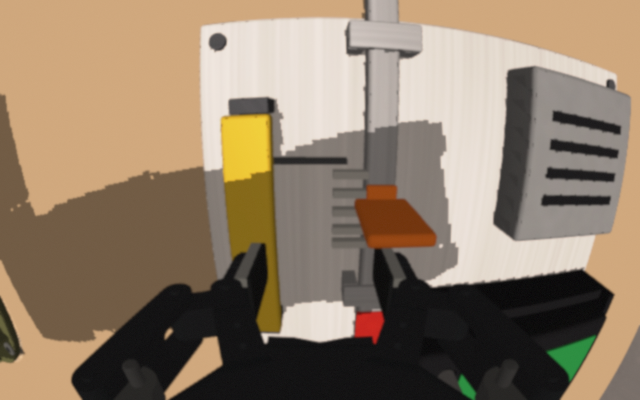

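The reading is about 6 N, which matches a catch depth of about 10–12 mm, so the bolt should be free. I'll slide along +y until the stop.

Run:
```python
from h import *
def yd():
    p=np.array(ctrl.current_tcp_pos())[:2]-o; return 1000*(-np.sin(yaw)*p[0]+np.cos(yaw)*p[1]),1000*(np.cos(yaw)*p[0]+np.sin(yaw)*p[1])
def fd():
    f=ctrl.current_ft_force(); return R.from_euler('z',-yaw).apply(f)
for y,mf in ((5,12),(20,12),(30,12),(46,9)):
    hit=ctrl.servo_line(P(-33,y,36.5),vel=.04,max_force=mf)
    print(y,hit,yd(),fd())
    if hit: break
ctrl.wait(.2); print(yd(),fd(),ctrl.current_tcp_pos(),ctrl.current_time_s())
im=ctrl.capture('wrist'); save(im,'w5')
```

```text
5 False (np.float64(3.458879975048683), np.float64(-33.04895826728923)) [ 0.8663 -5.5769  5.2105]
20 False (np.float64(18.667271176132644), np.float64(-33.02016648444246)) [ 0.6603 -4.6166  6.6198]
30 False (np.float64(28.729767232972872), np.float64(-32.99962677325371)) [ 0.0736 -4.7665  5.4336]
46 True (np.float64(37.531778323879706), np.float64(-32.99101225069033)) [ 1.0232 -3.0354  4.8212]
(np.float64(37.55251394656701), np.float64(-32.96953260154616)) [-0.3402 -1.4883  4.841 ] [0.5357 0.1175 0.0363] 10.1
```

View pics/w5.png

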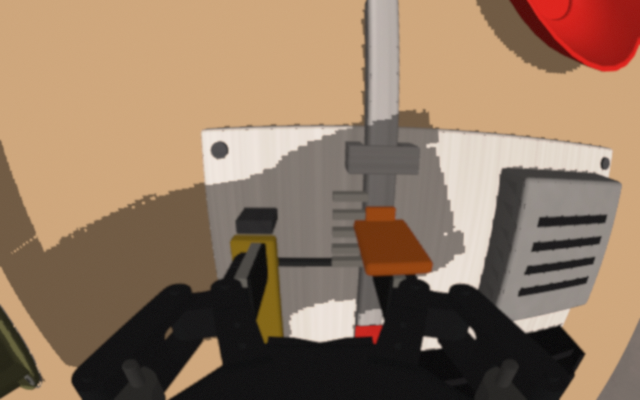

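The tab moved up by about 5 teeth, and a force rise stopped the push at dock y 37.5, against the 36 I expected for the bolt's stop. I'll push once more, a little harder, to confirm this is the stop.

Run:
```python
from h import *
def yd():
    p=np.array(ctrl.current_tcp_pos())[:2]-o; return 1000*(-np.sin(yaw)*p[0]+np.cos(yaw)*p[1])
def fd():
    f=ctrl.current_ft_force(); return R.from_euler('z',-yaw).apply(f)
hit=ctrl.servo_line(P(-33,46,36.5),vel=.03,max_force=18)
print(hit,yd(),fd())
ctrl.wait(.2); print(yd(),fd(),ctrl.current_time_s())
im=ctrl.capture('wrist'); save(im,'w6')
p=np.array(ctrl.current_tcp_pos());r=R.from_quat(ctrl.current_tool_rot());T=np.array(im['tool_from_camera'])
for im,f in ((im,lambda x:r.apply((T@np.r_[x,1])[:3])+p),):
  for t in ('tab_top','bolt','catch_top'):
    for d in ctrl.tip_of(im,t)[:1]: print(t,d['confidence'],R.from_euler('z',-yaw).apply(f(d['point'])-np.r_[o,0]))
```

```text
True 37.31640541710729 [-0.0257 -2.8552  5.6423]
37.36650798892925 [-0.102  -1.5288  6.3469] 10.5833
tab_top 0.82 [0.001  0.0508 0.077 ]
bolt 0.75 [0.0006 0.0446 0.002 ]
catch_top 0.61 [-0.062  -0.0155  0.0379]
```

It stopped hard at the same place, and the network puts the tab at about 45–51 mm of travel. I'll release straight up so the tab stays held at its stop while the catch rises.

Run:
```python
from h import *
p=np.array(ctrl.current_tcp_pos())
ctrl.servo_line(p+[0,0,.02],vel=.05)
ctrl.wait(.2);print(ctrl.current_ft_force())
p2=P(-33,28,57); ctrl.servo_line(p2,vel=.05)
ctrl.servo_line(P(-33,-40,200),vel=.15); ctrl.wait(.3)
print(ctrl.current_ft_force(),ctrl.current_time_s())
p=np.array(ctrl.current_tcp_pos());r=R.from_quat(ctrl.current_tool_rot())
im=ctrl.capture('wrist'); save(im,'w7');T=np.array(im['tool_from_camera'])
np.savez('w1.npz',img=im['img'],T=T,K=im['intrinsics'],p=p,q=r.as_quat())
for t in ('tab_top','bolt','catch_top','battery'):
    for d in ctrl.tip_of(im,t)[:1]: print(t,d['confidence'],R.from_euler('z',-yaw).apply(r.apply((T@np.r_[d['point'],1])[:3])+p-np.r_[o,0]))
im=ctrl.capture('scene'); save(im,'s7')
for t in ('tab_top','bolt','catch_top','battery','bowl','mug','estop'):
    for d in ctrl.tip_of(im,t)[:1]: print(t,d['confidence'],w(im,np.array(d['point'])),R.from_euler('z',-yaw).apply(w(im,np.array(d['point']))-np.r_[o,0]))
```

```text
[-0.1724  0.459  -0.3933]
[-0.636  -0.764  -0.0565] 13.3833
tab_top 0.62 [-0.0012  0.0524  0.0793]
bolt 0.64 [0.0021 0.0489 0.0004]
catch_top 0.93 [-0.0629 -0.0126  0.0526]
battery 0.68 [ 0.1048 -0.1262  0.0099]
tab_top 0.59 [0.57   0.1229 0.0778] [0.0003 0.0476 0.0778]
bolt 0.73 [0.5697 0.1224 0.0026] [0.0001 0.0471 0.0026]
catch_top 0.76 [0.4974 0.0696 0.055 ] [-0.0643 -0.0152  0.055 ]
battery 0.75 [ 0.6432 -0.0572  0.0094] [ 0.0975 -0.1208  0.0094]
bowl 0.73 [ 0.7126  0.2683 -0.003 ] [ 0.1216  0.2112 -0.003 ]
mug 0.97 [ 0.5492  0.2932 -0.0033] [-0.0438  0.2134 -0.0033]
estop 0.7 [ 0.5469 -0.2307  0.0035] [ 0.026  -0.3058  0.0035]
```

View pics/w7.png

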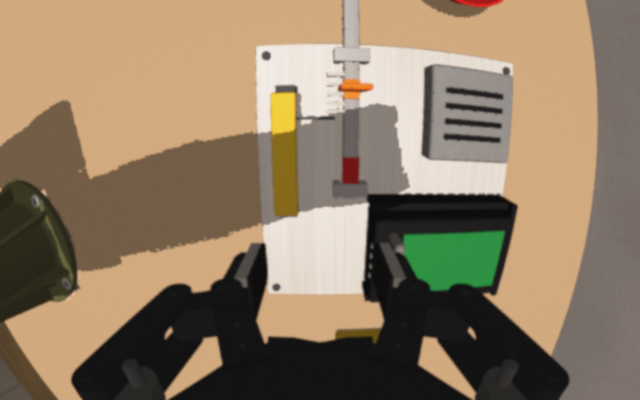

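View pics/s7.png

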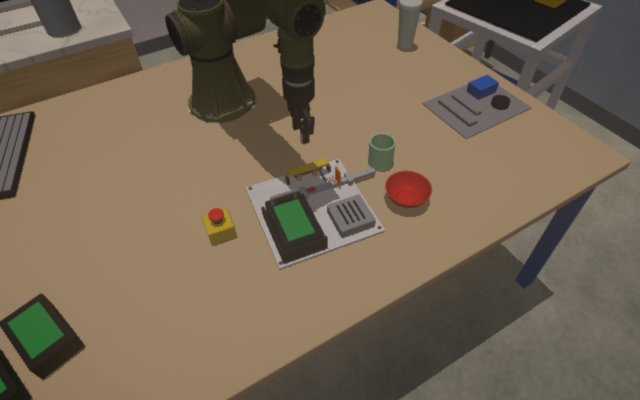

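The tab is now at (355,87), with all the teeth past the pawl (316,117). Bolt travel estimates are 47–52 mm, and the catch top is back at about 52–55 mm, so it's up. The battery, bowl, mug and stop box are where they were, within measurement noise, and the gripper is clear of everything. Handing in.

```bash
python3 -c "
from h import *
ctrl.close_job(); print(ctrl.current_time_s())"
```

```text
the job is handed in; nothing more can be done
the job is handed in; nothing more can be done
```

I pressed the yellow catch down with one fingertip and pushed the orange tab with the other until the bolt reached its stop. Then I lifted straight up so the catch could spring back, and handed the job in at about 13.5 s.

- **Catch and bolt forces:** the catch read about 5–6.5 N throughout the slide. The bolt met a hard stop at the same place on two pushes.
- **Last position checks:** the estimates put the bolt 47–52 mm open. The catch top was back at 53–55 mm, against 50–54 mm at the start, so it is up. The wrist picture shows the pawl past the last tooth.
- **Bystanders:** final estimates for the battery, bowl, mug and stop box were all within about 5 mm of their starting positions. The gripper was clear of everything, with no contact force.
- **Disagreements:** while I was still holding the bolt at its stop, one bolt estimate said 44.6 mm and another 50.8 mm. That is a bit over the networks' stated 4 mm error, and after release every estimate was 47 mm or more. In the first scene picture the network also mistook the catch for the mug, so the mug comparison uses the top camera's start position.

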